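# Return toe forms and heels to their outlined trays

## Task

Clear the mixed toe forms and block heels off the shoe bench: stand each one upright in the green tray whose painted outlines match it, one piece centred in each outline (large forms in the large rings, the small form in the small ring, heels square in the D shapes). Leave the glue jar and the tack tin where they stand.

Things in the scene. Friction and masses are not known exactly. Their poses are not given: they have to be found in the camera images.
- form_large_a: large toe form: white plastic, round with a domed top, 75 mm tall; foot 60 mm in diameter up to 6 mm height, then a straight upright wall 56 mm in diameter from 10 to 50 mm height (grip it there). Loose, 0.16 kg, starts standing on the robot's side of the trays. Origin: centre of its underside, z up along its axis
- form_large_b: the other large toe form: white plastic, round with a domed top, 75 mm tall; foot 60 mm in diameter up to 6 mm height, then a straight upright wall 56 mm in diameter from 10 to 50 mm height (grip it there). Loose, 0.16 kg, starts standing on the robot's side of the trays. Origin: centre of its underside, z up along its axis
- form_small: small toe form: white plastic, round with a domed top, 52 mm tall; foot 44 mm in diameter up to 6 mm height, then a straight upright wall 41 mm in diameter from 10 to 38 mm height (grip it there), dome above. Loose, about 0.08 kg, stands on the bench at the start on the robot's side of the trays. Origin: centre of its underside, z up along its axis
- heel_a: block heel: light wood on a 6 mm black rubber foot, 55 mm tall, D-shaped from above: 44 mm wide (x), 48 mm long (y), flat end at y = -24 mm, half-round end at y = +24 mm; its flat, parallel side faces are 44 mm apart along x: grip there. Loose, 0.09 kg, starts on the robot's side of the trays, turned up to 0.6 rad from the bench's axes. Origin: centre of its underside, z up
- heel_b: the other block heel: light wood on a 6 mm black rubber foot, 55 mm tall, D-shaped from above: 44 mm wide (x), 48 mm long (y), flat end at y = -24 mm, half-round end at y = +24 mm; its flat, parallel side faces are 44 mm apart along x: grip there. Loose, 0.09 kg, starts on the robot's side of the trays, turned up to 0.6 rad from the bench's axes. Origin: centre of its underside, z up
- tray_large: shallow green tray fixed to the bench, 110 mm (x) by 160 mm (y); floor 4 mm thick, walls 4 mm thick and 12 mm high in all; turned up to 0.15 rad from the bench's axes; the three trays change places. Origin: centre of its underside, z up. Two large white ring outlines (70 mm over all, 64 mm inside) on its floor, centred at x = 0, y = -38 and y = +38 mm: one large toe form stands in each
- tray_small: shallow green tray fixed to the bench, 110 mm (x) by 160 mm (y); floor 4 mm thick, walls 4 mm thick and 12 mm high in all; turned up to 0.15 rad from the bench's axes; the three trays change places. Origin: centre of its underside, z up. One small white ring outline (54 mm over all, 48 mm inside) is painted at the centre of its floor: the small toe form stands in it
- tray_heel: shallow green tray fixed to the bench, 110 mm (x) by 160 mm (y); floor 4 mm thick, walls 4 mm thick and 12 mm high in all; turned up to 0.15 rad from the bench's axes; the three trays change places. Origin: centre of its underside, z up. Two white D-shaped outlines (48 by 52 mm inside) on its floor, centred at x = 0, y = -38 and y = +38 mm, round end towards the tray's +y
- glue_jar: bystander: amber glue jar with a black cap, 42 mm in diameter, 70 mm tall, standing loose among the forms and heels. Origin: centre of its underside
- tack_tin: bystander: flat round steel tack tin, 54 mm in diameter, 22 mm tall, lying loose among the forms and heels. Origin: centre of its underside

How it is judged:
At the end, for the whole second after the job is handed in: Every piece alone in a matching outline: centre within 12 mm of the outline's along each tray axis, on the tray floor (origin -1 to 9 mm above the tray's), tilted under 0.12 rad, below 0.02 m/s, released; heels within 0.3 rad of the tray's y line, either way round ((((x of form_large_a in the frame of tray_large between -0.012 and 0.012 m and y of form_large_a in the frame of tray_large between 0.026 and 0.05 m) and (x of form_large_b in the frame of tray_large between -0.012 and 0.012 m and y of form_large_b in the frame of tray_large between -0.05 and -0.026 m)) or ((x of form_large_a in the frame of tray_large between -0.012 and 0.012 m and y of form_large_a in the frame of tray_large between -0.05 and -0.026 m) and (x of form_large_b in the frame of tray_large between -0.012 and 0.012 m and y of form_large_b in the frame of tray_large between 0.026 and 0.05 m))) and (((x of heel_a in the frame of tray_heel between -0.012 and 0.012 m and y of heel_a in the frame of tray_heel between 0.026 and 0.05 m) and (x of heel_b in the frame of tray_heel between -0.012 and 0.012 m and y of heel_b in the frame of tray_heel between -0.05 and -0.026 m)) or ((x of heel_a in the frame of tray_heel between -0.012 and 0.012 m and y of heel_a in the frame of tray_heel between -0.05 and -0.026 m) and (x of heel_b in the frame of tray_heel between -0.012 and 0.012 m and y of heel_b in the frame of tray_heel between 0.026 and 0.05 m))) and x of form_small in the frame of tray_small between -0.012 and 0.012 m and y of form_small in the frame of tray_small between -0.012 and 0.012 m and z of form_large_a in the frame of tray_large between -0.001 and 0.009 m and angle between each of form_large_a, form_large_b, form_small, heel_a, heel_b's own z axis and vertical below 0.12 rad and linear speed of each of form_large_a, form_large_b, form_small, heel_a, heel_b below 0.02 m/s and contact force between the fingers and form_large_a below 0.1 N and z of form_large_b in the frame of tray_large between -0.001 and 0.009 m and contact force between the fingers and form_large_b below 0.1 N and z of form_small in the frame of tray_small between -0.001 and 0.009 m and contact force between the fingers and form_small below 0.1 N and z of heel_a in the frame of tray_heel between -0.001 and 0.009 m and contact force between the fingers and heel_a below 0.1 N and angle between the y axis of each of heel_a, heel_b and the y axis of tray_heel, either way round below 0.3 rad and z of heel_b in the frame of tray_heel between -0.001 and 0.009 m and contact force between the fingers and heel_b below 0.1 N); the robot touches nothing.
It fails at once if the glue jar is pushed more than 25 mm, lifted or tipped (distance of glue_jar from where it was at the start of the episode above 0.025 m or angle between glue_jar's own z axis and vertical above 0.35 rad).
It fails at once if the tack tin is pushed more than 25 mm, lifted or tipped (distance of tack_tin from where it was at the start of the episode above 0.025 m or angle between tack_tin's own z axis and vertical above 0.35 rad).
It also fails if it takes over 128 s, if anything falls off the work surface, if the arm or the gripper's body presses on something with over 40 N, if the wrist force passes 120 N, or if a joint passes its speed limit or range.

## Robot

A 6-joint arm with a two-finger parallel gripper is mounted at the origin on the work surface. World frame = base frame: x ahead of the robot, y to its left, z up, the work surface at z = 0. Lengths are in m, angles in rad, forces in N, time in s.
With the tool pointing down it reaches from about 0.325 to 0.875 m from the base axis. Payload 4.4 kg.
Tool frame: the origin (TCP) lies at the very end of the fingers, on their centre line; the grasp point (between the pads) lies 19 mm behind it; z points along the fingers, y is the line along which they close (so a half turn about z gives the same grasp; the last joint's range is limited). The gripper opens to 85 mm and grips with 20 to 120 N. Pads are 22 mm wide; open, the fingers measure 114 mm over their backs; the gripper's body (76 mm by 85 mm) begins 54 mm behind the grasp point. The pads swing forward as they close: fully open they stand 13 mm farther back than shut.
Start: joints at [1.081, 0.207, 1.542, -0, 1.393, -0.15], TCP at [0.192, 0.542, 0.231] pointing down, gripper open.
Joint ranges: [-2.73, 2.73], [-0.86, 2.22], [0.23, 2.46], [-1.11, 4.25], [0.08, 2.63], [-2.82, 2.82]. Speed limits (rad/s): [2.79, 2.79, 3.14, 3.14, 3.14, 3.14].

## Interface

Orientations are given as [roll, pitch, yaw] about the fixed x, y, z axes, in that order (R = Rz(yaw) Ry(pitch) Rx(roll)).
In Python, from rig import r, read_camera, camera_model, job gives the robot as it stands. The module is installed in compiled form; this text tells all that it offers.
- The arm moves only by the shell command python3 -m crank 'ROWS' [OPENING] [FORCE]. ROWS is JSON, a list of rows, each a list of 4 numbers: the shift along the tool's x, y, z in mm, then the turn about the tool's z in rad. In form: [[x, y, z, spin], ...]. A call has exactly 5 rows; each row shifts and turns the commanded pose from where the row before left it, along the tool's axes as they then stand; what a row does not reach is not made up. A row lasts 1/8 s, in which the tool goes at most 62.5 mm and 10.7 degrees, less where a joint would pass 70% of its speed; a pose out of reach is approached as far as the arm can. A call with a gripper value outside its range is refused whole. OPENING is the opening, from 0 (shut) to 1 (fully open), set as the call begins (- or left out, the last holds). The fingers move at their own pace and stop on an object; FORCE is the grip in N (left out, the last holds). Time passes only in rows, so rows that do not move let the fingers close, or fill a call up. It gives the time, the measured TCP pose, the force, the opening and the grip force at its end, in the units of the state.
- r.get_obs(): the state, without advancing time (a new reading comes with each control period).
- read_camera(name): name is "scene" or "top"; returns (picture, depth): 420x560x3 uint8, blue, green, red; 420x560 float32, m along the optical axis (not along the pixel's ray), 0 where there is no reading.
- camera_model(name): a dict with "intrinsics" (3x3 intrinsics, pixels), "rvec" (rotation vector, rad) and "tvec" (3), from world to camera coordinates, as OpenCV has them. Camera axes: x right, y down, z forward; pixel columns grow to the right and rows downward; lengths in m; the calibration is good to about 2 mm. A picture is of the moment at which its call begins. camera_model takes no time and is no camera call.
- job.finish_job(): hands the job in; it is judged then, once.
The state is a dict: "time_s": time; "q": joint angles; "joint_vel": joint speeds; "effort": joint torques, N m; "eef_pos": TCP position; "tool_rot": TCP orientation; "force": force on the tool from outside, world axes, zero at the start; "wrist_torque": the same for the moment, N m; "gripper_width": opening from 0.0 (shut) to 1.0 (fully open); "finger_force": force on a finger pad.
Only numpy, scipy, OpenCV 4.12 (cv2) and the standard library are available. Lean on these libraries where they do the work, as an engineer would, in place of code of your own. Each camera call takes 0.05 s, during which the arm holds its last target. There are 200 camera calls.

## Working session

There is one attempt and no reset: what is moved stays moved. The work goes in short steps, Python scripts to look and compute and a shell command to move; the robot and the scene stay as the last step left them, time stands still between calls to the robot, and variables do not carry over. Pictures are saved under pics/ and viewed, at most 14 in all, crops included, and the job is handed in when it is done.

```bash
mkdir -p pics; ls; python3 - <<'E'
from rig import r, read_camera, camera_model
import cv2,numpy as np
print(r.get_obs())
for n in ("scene","top"):
    p,d=read_camera(n); cv2.imwrite(f"pics/{n}0.png",p); np.save(f"{n}0.npy",d)
    m=camera_model(n); print(n,m); R=cv2.Rodrigues(np.array(m["rvec"]))[0]; print(-R.T@np.array(m["tvec"]).ravel())
E
```

```text
pics
{'time_s': 0.0, 'q': array([ 1.08047230e+00,  2.07425252e-01,  1.54295028e+00,  5.56556771e-07,
        1.39348285e+00, -1.50499726e-01]), 'joint_vel': array([-0.00083592,  0.00121884, -0.00012245, -0.0006584 ,  0.00203857,
        0.00070168]), 'effort': array([-3.82001936e-04, -3.83021343e+01, -2.91603649e+01, -2.47519729e-04,
        1.05888888e-02, -1.34523125e-05]), 'eef_pos': array([0.19131388, 0.54144647, 0.23012451]), 'tool_rot': array([-3.13935262e+00, -3.40246414e-04,  2.80176788e+00]), 'force': array([-0.10662517, -0.13889695, -0.8008811 ]), 'wrist_torque': array([ 0.03045346, -0.0156566 , -0.00592828]), 'finger_force': 0.0, 'gripper_width': 1.001869714870229}
scene {'intrinsics': array([[396.73737092,   0.        , 281.69531215],
       [  0.        , 396.73737092, 213.41585946],
       [  0.        ,   0.        ,   1.        ]]), 'rvec': array([ 2.00011435,  1.58602658, -0.56126318]), 'tvec': array([-0.12394113, -0.36959215,  1.2352048 ])}
[ 1.06410037 -0.12111245  0.72850041]
top {'intrinsics': array([[503.96638721,   0.        , 269.62419807],
       [  0.        , 503.96638721, 210.62121305],
       [  0.        ,   0.        ,   1.        ]]), 'rvec': array([ 2.19045259, -2.18680475,  0.1172738 ]), 'tvec': array([-0.00766241,  0.53156255,  0.99907054])}
[0.44502823 0.01590604 1.04041158]
```

View pics/top0.png

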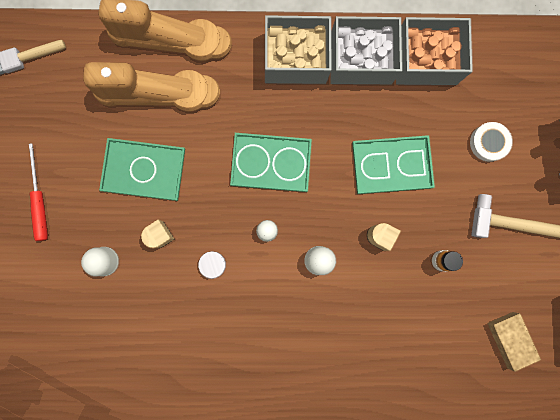

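View pics/scene0.png

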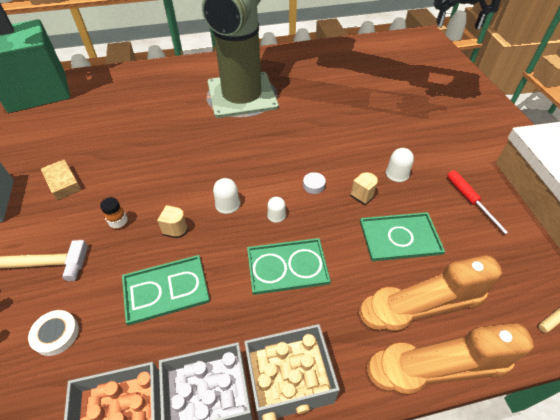

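Top view: the trays run left to right as small (143,170), large (271,162) and heel (393,165). The large forms are at (100,262) and (320,261), and the small form at (266,231). The heels are at (157,235) and (384,237), the tin at (211,265) and the jar at (447,261). The scene view agrees. Next I measure positions.

```bash
cat > h.py <<'E'
import cv2,numpy as np
from rig import r, read_camera, camera_model
def cam(n):
    m=camera_model(n); return m["intrinsics"],cv2.Rodrigues(np.array(m["rvec"]))[0],np.array(m["tvec"]).ravel()
def world(n,d):
    K,R,t=cam(n); v,u=np.mgrid[:d.shape[0],:d.shape[1]]
    P=np.stack([(u-K[0,2])/K[0,0]*d,(v-K[1,2])/K[1,1]*d,d],-1)
    return (P-t)@R
def plane(n,uv,z):
    K,R,t=cam(n); uv=np.atleast_2d(uv).astype(float)
    D=np.c_[(uv-K[:2,2])/K[0,0],np.ones(len(uv))]@R; C=-R.T@t
    return C+D*((z-C[2])/D[:,2])[:,None]
def pieces(W,lo=.012):
    z=W[...,2]; m=((z>lo)&(z<.1)&(W[...,0]>.27)&(W[...,0]<.62)&(abs(W[...,1])<.5)).astype(np.uint8)
    n,l,s,c=cv2.connectedComponentsWithStats(m)
    for i in range(1,n):
        if s[i,4]<40: continue
        k=l==i; P=W[k]; h=P[:,2].max(); top=P[P[:,2]>h-.007]
        yield c[i],s[i,4],h,P,top,k
E
cat > m.py <<'E'
from h import *
for n in ("top","scene"):
    W=world(n,np.load(n+"0.npy")); im=cv2.imread(f"pics/{n}0.png")
    for c,a,h,P,top,k in pieces(W,.015):
        b=cv2.minAreaRect((top[:,:2]*1000).astype(np.float32))
        print(n,c.round(),a,"h%.3f"%h,"top",top.mean(0).round(4),"mid",((top.max(0)+top.min(0))/2)[:2].round(4),"rect",np.round(b[0],1),np.round(b[1],1),round(b[2],1))
    hsv=cv2.cvtColor(im,cv2.COLOR_BGR2HSV)
    g=cv2.inRange(hsv,(60,90,60),(90,255,220))
    if n=="scene": g[:200]=0
    for q in cv2.findContours(g,cv2.RETR_EXTERNAL,cv2.CHAIN_APPROX_NONE)[0]:
        if cv2.contourArea(q)<1500: continue
        X=plane(n,q[:,0],.012)[:,:2]*1000; b=cv2.minAreaRect(X.astype(np.float32))
        print(n,"tray",q.mean((0,1)).round(),np.round(b[0],1),np.round(b[1],1),round(b[2],2))
        m=np.zeros_like(g); cv2.drawContours(m,[cv2.convexHull(q)],-1,255,-1); m=cv2.erode(m,np.ones((7,7)))
        w=cv2.inRange(hsv,(0,0,140),(180,75,255))&m
        for o in cv2.findContours(w,cv2.RETR_EXTERNAL,cv2.CHAIN_APPROX_NONE)[0]:
            if len(o)<30: continue
            Y=plane(n,o[:,0],.004)[:,:2]*1000; e=cv2.minAreaRect(Y.astype(np.float32)); print("   outline",np.round(e[0],1),np.round(e[1],1),round(e[2],1))
E
python3 m.py
```

```text
top [ 37. 216.] 601 h0.029 top [0.5192 0.4608 0.0244] mid [0.5208 0.4597] rect [521.4 460.4] [99.1 20.9] 8.0
top [488. 217.] 789 h0.030 top [ 0.5176 -0.4483  0.0253] mid [ 0.5228 -0.4629] rect [ 516.3 -447.4] [82.  75.1] 40.7
top [156. 235.] 595 h0.059 top [0.4816 0.2189 0.0546] mid [0.4846 0.217 ] rect [480.5 220.4] [44.2 47.7] 33.2
top [267. 230.] 324 h0.055 top [ 4.927e-01 -1.000e-04  4.980e-02] mid [ 0.4921 -0.0011] rect [492.5  -0.8] [31.2 27.4] 33.7
top [383. 236.] 600 h0.061 top [ 0.481  -0.2322  0.0555] mid [ 0.4794 -0.2341] rect [ 482.3 -231.1] [47.2 44. ] 61.9
top [ 98. 261.] 786 h0.080 top [0.4293 0.3318 0.0742] mid [0.4296 0.332 ] rect [429.9 332.3] [33.7 28.4] 31.9
top [321. 260.] 665 h0.077 top [ 0.4317 -0.1078  0.0727] mid [ 0.4317 -0.1074] rect [ 431.5 -106.6] [36.3 34.5] 71.0
top [211. 264.] 559 h0.028 top [0.4227 0.1102 0.0224] mid [0.4229 0.1107] rect [422.9 110.7] [52.1 49.9] 89.9
top [447. 260.] 523 h0.074 top [ 0.4313 -0.3595  0.0693] mid [ 0.4317 -0.36  ] rect [ 431.3 -360.3] [37.1 36.7] 44.3
top [506. 329.] 561 h0.034 top [ 0.2945 -0.4802  0.0295] mid [ 0.2965
[... 1264 characters left out ...]
948 -0.0026  0.05  ] mid [ 0.4936 -0.0019] rect [494.1  -1.6] [29.5 31.3] 37.8
scene [172. 220.] 613 h0.058 top [ 0.4834 -0.2342  0.0552] mid [ 0.4794 -0.2361] rect [ 482.6 -232.3] [48.3 46. ] 64.3
scene [ 69. 258.] 713 h0.029 top [ 0.5216 -0.4523  0.0256] mid [ 0.5248 -0.4634] rect [ 520.6 -466.8] [69.  88.2] 77.9
scene tray [164. 290.] [ 634.1 -263.8] [113.4 159.1] 4.73
   outline [ 634.  -302.5] [57.3 61.1] 5.1
   outline [ 627.9 -226.8] [57.2 61.1] 4.3
scene tray [287. 266.] [637.3  -9.8] [158.5 113.3] 85.44
   outline [630.4 -46.8] [70.2 71.1] 76.8
   outline [637.8  28.2] [70.7 72.1] 76.8
scene tray [401. 236.] [621.1 253.8] [160.7 113.9] 83.07
   outline [617.9 256.5] [55.5 55.4] 17.9
```

```bash
cat > go.py <<'E'
# go.py x y z yaw (mm, rad): remaining shift in the tool's axes as it stands, and spin; tool down
import sys; from h import *
o=r.get_obs(); p=o["eef_pos"]*1000; w=o["tool_rot"][2]; x,y,z,yaw=map(float,sys.argv[1:])
dx,dy=x-p[0],y-p[1]; c,s=np.cos(w),np.sin(w)
print("t%.1f"%o["time_s"],"p",p.round(1),"yaw%.3f"%w,"SHIFT",np.round([c*dx+s*dy,s*dx-c*dy,p[2]-z],1),"SPIN %.3f"%(w-yaw),"grip%.2f f%.1f"%(o["gripper_width"],o["finger_force"]))
E
python3 -m crank '[[-37,-15,8,0],[-37,-15,8,0],[-37,-15,8,0],[-37,-15,8,0],[-37,-15,8,0]]' 1
python3 -m crank '[[-37,-15,10,0],[-37,-15,10,0],[-37,-14,10,0],[0,0,0,0.15],[0,0,0,0.15]]'
python3 -m crank '[[0,0,0,0.15],[0,0,0,0.15],[0,0,0,0.15],[0,0,0,0.15],[0,0,0,0.15]]'
python3 -m crank '[[0,0,0,0.15],[0,0,0,0.117],[0,0,0,0],[0,0,0,0],[0,0,0,0]]'
python3 go.py 430.5 330.5 14 1.483
```

```text
time_s: 0.72
eef_pos: [0.3416, 0.4086, 0.1905]
tool_rot: [-3.141, -0.0, 2.802]
force: [0.5, -0.2, -0.7]
gripper_width: 1.001
finger_force: 0.0
time_s: 1.35
eef_pos: [0.4311, 0.3303, 0.1604]
tool_rot: [-3.14, -0.001, 2.495]
force: [0.7, 1.2, 0.4]
gripper_width: 1.0
finger_force: 0.0
time_s: 1.98
eef_pos: [0.4306, 0.331, 0.1607]
tool_rot: [-3.14, 0.0, 1.747]
force: [0.3, 0.5, 0.1]
gripper_width: 0.997
finger_force: 0.0
time_s: 2.6
eef_pos: [0.431, 0.3312, 0.1612]
tool_rot: [-3.141, 0.0, 1.486]
force: [-0.2, 0.8, 0.8]
gripper_width: 0.999
finger_force: 0.0
t2.6 p [431.  331.2 161.2] yaw1.486 SHIFT [ -0.8  -0.4 147.2] SPIN 0.003 grip1.00 f0.0
```

```bash
python3 -m crank '[[0,0,37,0],[0,0,37,0],[0,0,37,0],[0,0,36,0],[0,0,0,0]]' 1
python3 -m crank '[[0,0,0,0],[0,0,0,0],[0,0,0,0],[0,0,0,0],[0,0,0,0]]' 0 45
python3 -m crank '[[0,0,0,0],[0,0,0,0],[0,0,-10,0],[0,0,-30,0],[0,0,-40,0]]'
python3 -m crank '[[0,0,-40,0],[0,0,-20,0],[0,0,0,0],[0,0,0,0],[0,0,0,0]]'
python3 go.py 637.8 27.8 19 1.483
```

```text
time_s: 3.22
eef_pos: [0.4281, 0.3297, 0.0113]
tool_rot: [-3.135, 0.004, 1.485]
force: [-0.2, 0.3, 0.5]
gripper_width: 1.0
finger_force: 0.0
time_s: 3.85
eef_pos: [0.433, 0.3324, 0.0166]
tool_rot: [3.138, -0.003, 1.485]
force: [0.2, 0.5, 6.2]
gripper_width: 0.638
finger_force: 48.9
time_s: 4.47
eef_pos: [0.4296, 0.3304, 0.0941]
tool_rot: [-3.139, 0.002, 1.485]
force: [0.0, -0.1, -1.6]
gripper_width: 0.643
finger_force: 48.1
time_s: 5.1
eef_pos: [0.4299, 0.3306, 0.1525]
tool_rot: [-3.139, 0.002, 1.485]
force: [0.5, 0.1, -1.5]
gripper_width: 0.636
finger_force: 48.1
t5.1 p [429.9 330.6 152.5] yaw1.485 SHIFT [-283.8  233.2  133.5] SPIN 0.002 grip0.64 f48.1
```

```bash
python3 -m crank '[[-15,12,0,0],[-35,28,0,0],[-38,32,0,0],[-38,32,0,0],[-38,32,0,0]]'
python3 -m crank '[[-38,32,0,0],[-38,32,0,0],[-29,21,0,0],[-15,12,0,0],[0,0,0,0]]'
python3 -m crank '[[0,0,20,0],[0,0,35,0],[0,0,30,0],[0,0,0,0],[0,0,0,0]]'
python3 go.py 637.8 27.8 17.5 1.483
```

```text
time_s: 5.72
eef_pos: [0.5534, 0.1535, 0.1537]
tool_rot: [-3.141, 0.001, 1.484]
force: [0.6, 0.8, -1.0]
gripper_width: 0.637
finger_force: 48.1
time_s: 6.35
eef_pos: [0.6389, 0.0269, 0.1537]
tool_rot: [-3.141, -0.0, 1.483]
force: [-0.4, -0.9, -1.4]
gripper_width: 0.644
finger_force: 48.1
time_s: 6.98
eef_pos: [0.6388, 0.0293, 0.0696]
tool_rot: [3.141, -0.0, 1.486]
force: [-0.5, 0.1, -1.0]
gripper_width: 0.637
finger_force: 48.1
t7.0 p [638.8  29.3  69.6] yaw1.486 SHIFT [-1.6 -0.9 52.1] SPIN 0.003 grip0.64 f48.1
```

```bash
python3 -m crank '[[-1.5,-0.9,20,0],[0,0,20,0],[0,0,8,0],[0,0,4,0],[0,0,0,0]]'
python3 go.py 637.8 27.8 17.5 1.483; python3 -c "
from h import *; print(r.get_obs()['force'])"
python3 -m crank '[[0,0,0,0],[0,0,0,0],[0,0,0,0],[0,0,0,0],[0,0,0,0]]' 0.9
python3 -m crank '[[0,0,-15,0],[0,0,-40,0],[0,0,-50,0],[0,0,-37,0],[0,0,0,0]]'
python3 go.py 433 -108.5 14 1.483
```

```text
time_s: 7.6
eef_pos: [0.6366, 0.0269, 0.0205]
tool_rot: [-3.138, 0.0, 1.485]
force: [-12.2, 0.2, 21.2]
gripper_width: 0.64
finger_force: 50.6
t7.6 p [636.6  26.9  20.5] yaw1.485 SHIFT [1.  1.2 3. ] SPIN 0.002 grip0.64 f50.6
[-12.21739395   0.22051502  21.16728332]
time_s: 8.22
eef_pos: [0.6377, 0.0269, 0.017]
tool_rot: [-3.141, -0.0, 1.485]
force: [-0.2, -0.9, -0.5]
gripper_width: 0.902
finger_force: 0.0
time_s: 8.85
eef_pos: [0.6414, 0.0266, 0.1656]
tool_rot: [3.13, 0.0, 1.485]
force: [0.6, -0.7, 0.5]
gripper_width: 0.902
finger_force: 0.0
t8.8 p [641.4  26.6 165.6] yaw1.485 SHIFT [-152.5 -196.1  151.6] SPIN 0.002 grip0.90 f0.0
```

```bash
python3 -m crank '[[-15,-20,0,0],[-30,-38,0,0],[-30,-38,0,0],[-30,-38,0,0],[-30,-38,0,0]]' 1
python3 -m crank '[[-17.5,-24,0,0],[0,0,0,0],[0,0,0,0],[0,0,0,0],[0,0,0,0]]'
python3 go.py 433 -108.5 14 1.483
```

```text
time_s: 9.48
eef_pos: [0.4528, -0.0932, 0.1585]
tool_rot: [-3.14, -0.0, 1.485]
force: [0.7, -1.5, 0.7]
gripper_width: 1.001
finger_force: 0.0
time_s: 10.1
eef_pos: [0.43, -0.1078, 0.1592]
tool_rot: [-3.142, -0.0, 1.486]
force: [-0.1, -0.3, 1.0]
gripper_width: 0.999
finger_force: 0.0
t10.1 p [ 430.  -107.8  159.2] yaw1.486 SHIFT [ -0.5   3.  145.2] SPIN 0.003 grip1.00 f0.0
```

```bash
python3 - <<'E'
from h import *
p,d=read_camera("top"); cv2.imwrite("pics/top1.png",p)
for c,a,h,P,top,k in pieces(world("top",d),.018):
    if a>200: print(c.round(),a,"%.3f"%h,top.mean(0).round(4))
E
```

```text
[ 37. 216.] 526 0.029 [0.5198 0.4606 0.0243]
[488. 217.] 728 0.030 [ 0.5174 -0.4492  0.0252]
[156. 235.] 586 0.060 [0.4818 0.2187 0.0547]
[267. 230.] 325 0.054 [ 0.4929 -0.0008  0.0494]
[386. 230.] 285 0.059 [ 0.4897 -0.237   0.0547]
[211. 264.] 522 0.026 [0.4236 0.1105 0.0217]
[448. 260.] 513 0.076 [ 0.4309 -0.3591  0.0702]
[506. 329.] 544 0.034 [ 0.2941 -0.481   0.0293]
```

```bash
python3 -m crank '[[-0.5,2.5,37,0],[0,0,37,0],[0,0,37,0],[0,0,34,0],[0,0,0,0]]' 1
python3 -m crank '[[0,0,0,0],[0,0,0,0],[0,0,0,0],[0,0,0,0],[0,0,0,0]]' 0 45
python3 -m crank '[[0,0,0,0],[0,0,0,0],[0,0,-10,0],[0,0,-30,0],[0,0,-40,0]]'
python3 -m crank '[[0,0,-40,0],[0,0,-20,0],[0,0,0,0],[0,0,0,0],[0,0,0,0]]'
python3 go.py 631.2 -47.2 19 1.483
```

```text
time_s: 10.78
eef_pos: [0.4294, -0.1075, 0.0119]
tool_rot: [-3.135, -0.003, 1.485]
force: [0.0, -0.5, 0.5]
gripper_width: 0.999
finger_force: 0.0
time_s: 11.4
eef_pos: [0.4337, -0.1097, 0.0163]
tool_rot: [3.138, 0.001, 1.485]
force: [0.4, 1.3, 7.5]
gripper_width: 0.64
finger_force: 48.3
time_s: 12.02
eef_pos: [0.4306, -0.1083, 0.0947]
tool_rot: [-3.139, -0.001, 1.485]
force: [0.6, -0.6, -0.7]
gripper_width: 0.643
finger_force: 48.1
time_s: 12.65
eef_pos: [0.4307, -0.1084, 0.1528]
tool_rot: [-3.139, -0.001, 1.485]
force: [0.6, -0.3, -1.1]
gripper_width: 0.639
finger_force: 48.1
t12.7 p [ 430.7 -108.4  152.8] yaw1.485 SHIFT [ 78.2 194.5 133.8] SPIN 0.002 grip0.64 f48.1
```

```bash
python3 -m crank '[[6,15,0,0],[14,35,0,0],[15,36,0,0],[15,36,0,0],[14,36,0,0]]'
python3 -m crank '[[9,24.5,0,0],[5,12,0,0],[0,0,0,0],[0,0,0,0],[0,0,0,0]]'
python3 -m crank '[[0,0,20,0],[0,0,35,0],[0,0,30,0],[0,0,0,0],[0,0,0,0]]'
python3 go.py 631.2 -47.2 20 1.483
```

```text
time_s: 13.28
eef_pos: [0.5967, -0.0576, 0.1532]
tool_rot: [-3.141, -0.0, 1.485]
force: [-0.2, -0.4, -0.3]
gripper_width: 0.643
finger_force: 48.1
time_s: 13.9
eef_pos: [0.6315, -0.0482, 0.1543]
tool_rot: [-3.141, 0.0, 1.484]
force: [-0.1, 0.2, -1.8]
gripper_width: 0.64
finger_force: 48.1
time_s: 14.52
eef_pos: [0.6327, -0.0481, 0.0697]
tool_rot: [3.141, 0.0, 1.485]
force: [0.3, 0.0, -0.9]
gripper_width: 0.643
finger_force: 48.1
t14.5 p [632.7 -48.1  69.7] yaw1.485 SHIFT [ 0.8 -1.6 49.7] SPIN 0.002 grip0.64 f48.1
```

Place it, then go to the small form.

```bash
python3 -m crank '[[0.8,-1,20,0],[0,0,20,0],[0,0,7,0],[0,0,2,0],[0,0,0,0]]'
python3 -m crank '[[0,0,0,0],[0,0,0,0],[0,0,0,0],[0,0,0,0],[0,0,0,0]]' 0.9
python3 -m crank '[[0,0,-15,0],[0,0,-40,0],[0,0,-50,0],[0,0,-34,0],[0,0,0,0]]'
python3 go.py 493.3 -1.5 8 1.449
```

```text
time_s: 15.15
eef_pos: [0.6312, -0.0469, 0.0204]
tool_rot: [-3.141, -0.0, 1.485]
force: [-1.9, 0.5, 2.5]
gripper_width: 0.645
finger_force: 48.4
time_s: 15.78
eef_pos: [0.6315, -0.0471, 0.0203]
tool_rot: [3.142, 0.0, 1.485]
force: [-0.4, -0.0, -0.1]
gripper_width: 0.902
finger_force: 0.0
time_s: 16.4
eef_pos: [0.6347, -0.0477, 0.1652]
tool_rot: [3.131, 0.001, 1.485]
force: [-0.0, 0.9, -0.4]
gripper_width: 0.901
finger_force: 0.0
t16.4 p [634.7 -47.7 165.2] yaw1.485 SHIFT [  33.9 -144.9  157.2] SPIN 0.036 grip0.90 f0.0
```

```bash
python3 -m crank '[[6,-24,0,0],[8,-34,0,0],[8,-34,0,0],[8,-34,0,0],[4,-16,0,0.036]]' 1
python3 -m crank '[[0,0,0,0],[0,0,20,0],[0,0,40,0],[0,0,20,0],[0,0,0,0]]'
python3 go.py 493.3 -1.5 8 1.449
```

```text
time_s: 17.02
eef_pos: [0.4899, -0.0001, 0.1579]
tool_rot: [-3.138, -0.0, 1.448]
force: [0.9, 0.1, -0.8]
gripper_width: 1.0
finger_force: 0.0
time_s: 17.65
eef_pos: [0.4916, -0.001, 0.0772]
tool_rot: [-3.137, -0.0, 1.449]
force: [-0.0, -0.0, 0.1]
gripper_width: 1.002
finger_force: 0.0
t17.6 p [491.6  -1.   77.2] yaw1.449 SHIFT [-0.3  1.8 69.2] SPIN -0.000 grip1.00 f0.0
```

```bash
python3 -m crank '[[-0.3,1.5,25,0],[0,0,25,0],[0,0,14,0],[0,0,4,0],[0,0,0,0]]' 1
python3 -m crank '[[0,0,0,0],[0,0,0,0],[0,0,0,0],[0,0,0,0],[0,0,0,0]]' 0 35
python3 -m crank '[[0,0,0,0],[0,0,0,0],[0,0,-10,0],[0,0,-30,0],[0,0,-40,0]]'
python3 -m crank '[[0,0,-40,0],[0,0,-20,0],[0,0,0,0],[0,0,0,0],[0,0,0,0]]'
python3 go.py 618.4 255.8 15 1.449
```

```text
time_s: 18.27
eef_pos: [0.495, -0.0016, 0.0118]
tool_rot: [3.141, 0.0, 1.449]
force: [-0.8, 0.6, -0.1]
gripper_width: 1.001
finger_force: 0.0
time_s: 18.9
eef_pos: [0.495, -0.0015, 0.012]
tool_rot: [3.14, 0.0, 1.449]
force: [-1.2, -0.0, 5.1]
gripper_width: 0.466
finger_force: 36.0
time_s: 19.52
eef_pos: [0.4927, -0.0012, 0.091]
tool_rot: [-3.138, -0.0, 1.449]
force: [0.5, -0.0, -1.0]
gripper_width: 0.463
finger_force: 35.5
time_s: 20.15
eef_pos: [0.493, -0.0012, 0.1496]
tool_rot: [-3.138, -0.0, 1.449]
force: [-0.3, -0.4, -0.8]
gripper_width: 0.466
finger_force: 35.6
t20.1 p [493.   -1.2 149.6] yaw1.449 SHIFT [270.4  93.2 134.6] SPIN -0.000 grip0.47 f35.6
```

```bash
python3 -m crank '[[15,5,0,0],[35,12,0,0],[40,14,0,0],[40,14,0,0],[40,14,0,0]]'
python3 -m crank '[[40,14,0,0],[35,12,0,0],[25.4,8.2,0,0],[0,0,0,0],[0,0,0,0]]'
python3 -m crank '[[0,0,20,0],[0,0,35,0],[0,0,30,0],[0,0,0,0],[0,0,0,0]]'
python3 go.py 618.4 255.8 16 1.449
```

```text
time_s: 20.78
eef_pos: [0.5739, 0.1625, 0.1505]
tool_rot: [-3.141, -0.0, 1.449]
force: [0.5, 0.5, -0.5]
gripper_width: 0.465
finger_force: 35.5
time_s: 21.4
eef_pos: [0.619, 0.2557, 0.1503]
tool_rot: [-3.14, 0.001, 1.449]
force: [-0.5, 0.3, -0.6]
gripper_width: 0.467
finger_force: 35.5
time_s: 22.02
eef_pos: [0.6201, 0.2552, 0.0667]
tool_rot: [3.141, -0.0, 1.448]
force: [0.5, -0.4, -0.5]
gripper_width: 0.464
finger_force: 35.5
t22.0 p [620.1 255.2  66.7] yaw1.448 SHIFT [ 0.4 -1.8 50.7] SPIN -0.001 grip0.46 f35.5
```

```bash
python3 -m crank '[[0.4,-1,20,0],[0,0,20,0],[0,0,8,0],[0,0,2,0],[0,0,0,0]]'
python3 -m crank '[[0,0,0,0],[0,0,0,0],[0,0,0,0],[0,0,0,0],[0,0,0,0]]' 0.7
python3 -m crank '[[0,0,-15,0],[0,0,-40,0],[0,0,-50,0],[0,0,-34,0],[0,0,0,0]]'
python3 go.py 481.2 219 14 2.150
```

```text
time_s: 22.65
eef_pos: [0.6186, 0.2562, 0.0161]
tool_rot: [-3.141, 0.0, 1.449]
force: [-0.6, 0.5, -0.7]
gripper_width: 0.464
finger_force: 35.8
time_s: 23.28
eef_pos: [0.6188, 0.2561, 0.0163]
tool_rot: [3.142, -0.0, 1.449]
force: [-0.0, -0.4, 0.5]
gripper_width: 0.698
finger_force: 0.0
time_s: 23.9
eef_pos: [0.6221, 0.2571, 0.1615]
tool_rot: [3.132, -0.004, 1.449]
force: [-0.3, 0.3, -0.0]
gripper_width: 0.701
finger_force: 0.0
t23.9 p [622.1 257.1 161.5] yaw1.449 SHIFT [ -54.9 -135.2  147.5] SPIN -0.701 grip0.70 f0.0
```

```bash
python3 -m crank '[[-12,-28,0,0],[-14,-36,0,0],[-14,-36,0,0],[-14,-33,0,0],[0,0,0,0]]' 1
python3 -m crank '[[0,0,0,-0.14],[0,0,0,-0.14],[0,0,0,-0.14],[0,0,0,-0.14],[0,0,0,-0.14]]'
python3 -m crank '[[0,0,20,0],[0,0,30,0],[0,0,20,0],[0,0,0,0],[0,0,0,0]]'
python3 go.py 481.2 219 14 2.150
```

```text
time_s: 24.52
eef_pos: [0.4765, 0.2179, 0.1536]
tool_rot: [-3.137, 0.002, 1.449]
force: [0.6, 0.6, 0.1]
gripper_width: 1.005
finger_force: 0.0
time_s: 25.15
eef_pos: [0.481, 0.2188, 0.1549]
tool_rot: [-3.142, 0.0, 2.153]
force: [-0.1, -0.6, 0.2]
gripper_width: 1.0
finger_force: 0.0
time_s: 25.78
eef_pos: [0.4812, 0.2189, 0.0859]
tool_rot: [3.14, 0.0, 2.149]
force: [-0.1, 0.2, 1.1]
gripper_width: 1.002
finger_force: 0.0
t25.8 p [481.2 218.9  85.9] yaw2.149 SHIFT [ 0.1  0.  71.9] SPIN -0.001 grip1.00 f0.0
```

```bash
python3 -m crank '[[0,0,25,0],[0,0,25,0],[0,0,16,0],[0,0,5,0],[0,0,0,0]]' 1
python3 -m crank '[[0,0,0,0],[0,0,0,0],[0,0,0,0],[0,0,0,0],[0,0,0,0]]' 0 40
python3 -m crank '[[0,0,0,0],[0,0,0,0],[0,0,-10,0],[0,0,-30,0],[0,0,-40,0]]'
python3 -m crank '[[0,0,-40,0],[0,0,-20,0],[0,0,0,0],[0,0,0,0],[0,0,0,0]]'
python3 go.py 627.8 -227 19 1.651
```

```text
time_s: 26.4
eef_pos: [0.4807, 0.2189, 0.0147]
tool_rot: [3.141, 0.0, 2.149]
force: [-0.4, -0.1, -0.2]
gripper_width: 1.002
finger_force: 0.0
time_s: 27.02
eef_pos: [0.481, 0.2189, 0.0151]
tool_rot: [3.14, 0.001, 2.149]
force: [-0.7, 0.5, 5.1]
gripper_width: 0.509
finger_force: 41.3
time_s: 27.65
eef_pos: [0.4781, 0.2181, 0.0935]
tool_rot: [-3.137, -0.002, 2.149]
force: [1.4, 0.5, -1.6]
gripper_width: 0.512
finger_force: 41.0
time_s: 28.28
eef_pos: [0.4788, 0.2183, 0.1524]
tool_rot: [-3.138, -0.001, 2.149]
force: [-0.9, 1.5, -1.6]
gripper_width: 0.51
finger_force: 41.0
t28.3 p [478.8 218.3 152.4] yaw2.149 SHIFT [-454.4 -118.5  133.4] SPIN 0.498 grip0.51 f41.0
```

```bash
python3 -m crank '[[-15,-4,0,0],[-35,-9,0,0],[-45,-12,0,0],[-45,-12,0,0],[-45,-12,0,0]]'
python3 -m crank '[[-45,-12,0,0],[-45,-12,0,0],[-45,-12,0,0],[-45,-12,0,0],[-45,-12,0,0]]'
python3 -m crank '[[-30,-8,0,0],[-14.4,-1.5,0,0],[0,0,0,0.12],[0,0,0,0.13],[0,0,0,0.13]]'
python3 -m crank '[[0,0,0,0.118],[0,0,20,0],[0,0,35,0],[0,0,30,0],[0,0,0,0]]'
python3 -m crank '[[0,0,0,0],[0,0,0,0],[0,0,0,0],[0,0,0,0],[0,0,0,0]]'
python3 go.py 627.8 -227 19 1.651
```

```text
time_s: 28.9
eef_pos: [0.5404, 0.0345, 0.1538]
tool_rot: [-3.141, -0.0, 2.148]
force: [0.4, 0.2, -1.2]
gripper_width: 0.513
finger_force: 41.0
time_s: 29.52
eef_pos: [0.6125, -0.1868, 0.1534]
tool_rot: [-3.141, -0.001, 2.148]
force: [0.8, 0.2, -1.8]
gripper_width: 0.513
finger_force: 41.0
time_s: 30.15
eef_pos: [0.6287, -0.226, 0.1536]
tool_rot: [-3.14, -0.001, 1.765]
force: [0.0, 0.1, -0.2]
gripper_width: 0.51
finger_force: 40.9
time_s: 30.78
eef_pos: [0.6254, -0.2244, 0.0638]
tool_rot: [-3.133, -0.006, 1.653]
force: [-0.0, 0.5, -1.2]
gripper_width: 0.509
finger_force: 41.0
time_s: 31.4
eef_pos: [0.6293, -0.2267, 0.0696]
tool_rot: [3.141, 0.0, 1.651]
force: [0.2, 0.5, -0.4]
gripper_width: 0.509
finger_force: 41.0
t31.4 p [ 629.3 -226.7   69.6] yaw1.651 SHIFT [-0.2 -1.6 50.6] SPIN -0.000 grip0.51 f41.0
```

```bash
python3 -m crank '[[-0.2,-1.5,20,0],[0,0,20,0],[0,0,8,0],[0,0,2,0],[0,0,0,0]]'
python3 -m crank '[[0,0,0,0],[0,0,0,0],[0,0,0,0],[0,0,0,0],[0,0,0,0]]' 0.75
python3 -m crank '[[0,0,-15,0],[0,0,-40,0],[0,0,-50,0],[0,0,-30,0],[0,0,0,0]]'
python3 -m crank '[[0,20,0,0],[0,20,0,0],[0,0,0,0],[0,0,0,0],[0,0,0,0]]'
python3 - <<'E'
from h import *
p,d=read_camera("top"); cv2.imwrite("pics/top2.png",p); p,d=read_camera("scene"); cv2.imwrite("pics/scene2.png",p)
E
python3 go.py 482.3 -231.8 14 1.10
```

```text
time_s: 32.02
eef_pos: [0.6271, -0.2266, 0.019]
tool_rot: [-3.14, -0.001, 1.651]
force: [-0.5, 0.7, 4.2]
gripper_width: 0.51
finger_force: 41.5
time_s: 32.65
eef_pos: [0.6278, -0.227, 0.0193]
tool_rot: [3.142, 0.0, 1.651]
force: [0.7, -0.4, 0.6]
gripper_width: 0.75
finger_force: 0.0
time_s: 33.28
eef_pos: [0.6305, -0.2283, 0.16]
tool_rot: [3.133, 0.005, 1.651]
force: [-0.2, 0.8, -0.7]
gripper_width: 0.752
finger_force: 0.0
time_s: 33.9
eef_pos: [0.6667, -0.2237, 0.1538]
tool_rot: [-3.14, -0.001, 1.65]
force: [1.0, -1.2, 0.2]
gripper_width: 0.751
finger_force: 0.0
t34.0 p [ 667.  -223.9  154.2] yaw1.650 SHIFT [   6.8 -184.8  140.2] SPIN 0.550 grip0.75 f0.0
```

View pics/scene2.png

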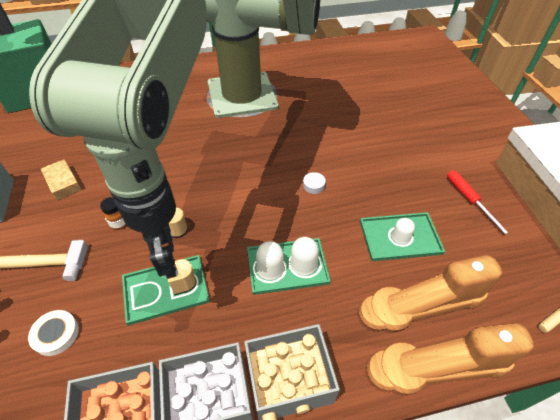

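The scene view shows both large forms standing in the large tray at (270,262) and (304,256). The small form is in its ring at (403,232) and the first heel is in the D at (180,275). Heel b is next.

```bash
python3 -m crank '[[0,-20,0,0],[2,-40,0,0],[2,-45,0,0],[2,-45,0,0],[0.8,-35,0,0]]' 1
python3 -m crank '[[0,0,0,0.11],[0,0,0,0.11],[0,0,0,0.11],[0,0,0,0.11],[0,0,0,0.11]]'
python3 -m crank '[[0,0,20,0],[0,0,30,0],[0,0,20,0],[0,0,0,0],[0,0,0,0]]'
python3 go.py 482.3 -231.8 14 1.10
```

```text
time_s: 34.62
eef_pos: [0.4806, -0.2316, 0.1544]
tool_rot: [-3.141, 0.0, 1.65]
force: [1.1, -1.1, 0.8]
gripper_width: 0.998
finger_force: 0.0
time_s: 35.25
eef_pos: [0.4824, -0.2318, 0.1546]
tool_rot: [3.141, 0.0, 1.097]
force: [-0.8, 0.4, -0.7]
gripper_width: 0.999
finger_force: 0.0
time_s: 35.88
eef_pos: [0.4832, -0.2322, 0.0853]
tool_rot: [3.14, 0.0, 1.101]
force: [-0.0, -0.6, 0.1]
gripper_width: 1.0
finger_force: 0.0
t35.9 p [ 483.2 -232.2   85.3] yaw1.101 SHIFT [-0.  -1.  71.3] SPIN 0.001 grip1.00 f0.0
```

```bash
python3 -m crank '[[0,-0.5,25,0],[0,0,25,0],[0,0,16,0],[0,0,5,0],[0,0,0,0]]' 1
python3 -m crank '[[0,0,0,0],[0,0,0,0],[0,0,0,0],[0,0,0,0],[0,0,0,0]]' 0 40
python3 -m crank '[[0,0,0,0],[0,0,0,0],[0,0,-10,0],[0,0,-30,0],[0,0,-40,0]]'
python3 -m crank '[[0,0,-40,0],[0,0,-20,0],[0,0,0,0],[0,0,0,-0.11],[0,0,0,-0.11]]'
python3 -m crank '[[0,0,0,-0.11],[0,0,0,-0.11],[0,0,0,-0.11],[0,0,0,0],[0,0,0,0]]'
python3 go.py 633.9 -302.6 19 1.651
```

```text
time_s: 36.5
eef_pos: [0.4826, -0.2318, 0.0137]
tool_rot: [3.141, 0.0, 1.101]
force: [0.6, -0.6, 0.4]
gripper_width: 1.003
finger_force: 0.0
time_s: 37.12
eef_pos: [0.4829, -0.232, 0.0141]
tool_rot: [3.14, 0.0, 1.101]
force: [-0.0, 0.0, 6.3]
gripper_width: 0.509
finger_force: 41.3
time_s: 37.75
eef_pos: [0.4805, -0.2304, 0.0926]
tool_rot: [-3.137, -0.001, 1.101]
force: [0.4, -0.9, -0.7]
gripper_width: 0.514
finger_force: 40.9
time_s: 38.38
eef_pos: [0.4808, -0.2306, 0.1512]
tool_rot: [-3.138, -0.001, 1.324]
force: [1.3, 0.3, -0.4]
gripper_width: 0.508
finger_force: 40.9
time_s: 39.0
eef_pos: [0.4815, -0.231, 0.1521]
tool_rot: [-3.14, -0.001, 1.649]
force: [0.3, 0.5, -1.3]
gripper_width: 0.512
finger_force: 40.9
t39.0 p [ 481.5 -231.   152.1] yaw1.649 SHIFT [-83.3 146.3 133.1] SPIN -0.002 grip0.51 f40.9
```

```bash
python3 -m crank '[[-10,18,0,0],[-20,35,0,0],[-22,40,0,0],[-20,35,0,0],[-11.3,18.3,0,0]]'
python3 -m crank '[[0,0,0,0],[0,0,20,0],[0,0,35,0],[0,0,28,0],[0,0,0,0]]'
python3 -m crank '[[0,0,0,0],[0,0,0,0],[0,0,0,0],[0,0,0,0],[0,0,0,0]]'
python3 go.py 633.9 -302.6 18.5 1.651
```

```text
time_s: 39.62
eef_pos: [0.6361, -0.3035, 0.1524]
tool_rot: [-3.142, -0.0, 1.65]
force: [0.0, 0.6, -1.4]
gripper_width: 0.508
finger_force: 41.1
time_s: 40.25
eef_pos: [0.6305, -0.3002, 0.0651]
tool_rot: [-3.133, -0.006, 1.65]
force: [-0.6, 0.2, -0.4]
gripper_width: 0.51
finger_force: 41.0
time_s: 40.88
eef_pos: [0.6348, -0.303, 0.0706]
tool_rot: [3.141, 0.0, 1.651]
force: [1.3, -0.2, -1.5]
gripper_width: 0.509
finger_force: 41.0
t40.9 p [ 634.8 -303.    70.6] yaw1.651 SHIFT [ 0.4 -0.9 52.1] SPIN -0.000 grip0.51 f41.0
```

```bash
python3 -m crank '[[0.4,-0.9,20,0],[0,0,20,0],[0,0,8,0],[0,0,3,0],[0,0,0,0]]'
python3 -m crank '[[0,0,0,0],[0,0,0,0],[0,0,0,0],[0,0,0,0],[0,0,0,0]]' 0.75
python3 -m crank '[[0,0,-15,0],[0,0,-40,0],[0,0,-50,0],[0,0,-50,0],[0,0,-30,0]]'
python3 -m crank '[[0,-40,0,0],[0,-50,0,0],[0,-50,0,0],[0,-50,0,0],[0,-50,0,0]]'
python3 -m crank '[[-40,0,0,0],[-40,0,0,0],[-40,0,0,0],[-40,0,0,0],[-30,0,0,0]]'
python3 -m crank '[[0,0,0,0],[0,0,0,0],[0,0,0,0],[0,0,0,0],[0,0,0,0]]'
sed -i 's/<.62)/<.7)/' h.py
python3 - <<'E'
from h import *
for n in("top","scene"):
    p,d=read_camera(n); cv2.imwrite(f"pics/{n}3.png",p)
    for c,a,h,P,top,k in pieces(world(n,d),.02):
        b=cv2.minAreaRect((top[:,:2]*1000).astype(np.float32))
        if a>100: print(n,c.round(),a,"%.3f"%h,top.mean(0).round(4),np.round(b[0]),np.round(b[1]),round(b[2],1))
E
```

```text
time_s: 41.5
eef_pos: [0.6339, -0.3026, 0.0189]
tool_rot: [3.141, 0.0, 1.651]
force: [1.1, -0.6, -1.0]
gripper_width: 0.515
finger_force: 40.8
time_s: 42.12
eef_pos: [0.6338, -0.3025, 0.0193]
tool_rot: [3.141, 0.0, 1.651]
force: [0.2, 0.0, 0.4]
gripper_width: 0.747
finger_force: 0.0
time_s: 42.75
eef_pos: [0.6352, -0.3034, 0.2099]
tool_rot: [3.136, 0.004, 1.651]
force: [0.4, -0.4, 0.1]
gripper_width: 0.748
finger_force: 0.0
time_s: 43.38
eef_pos: [0.3932, -0.322, 0.2057]
tool_rot: [3.14, 0.002, 1.651]
force: [-0.6, -1.1, 0.1]
gripper_width: 0.754
finger_force: 0.0
time_s: 44.0
eef_pos: [0.4098, -0.513, 0.2057]
tool_rot: [3.141, 0.002, 1.65]
force: [-0.0, -0.0, 0.2]
gripper_width: 0.747
finger_force: 0.0
time_s: 44.62
eef_pos: [0.4099, -0.5106, 0.2045]
tool_rot: [3.142, 0.0, 1.651]
force: [0.2, 0.3, 0.3]
gripper_width: 0.752
finger_force: 0.0
top [493. 142.] 241 0.026 [ 0.6748 -0.4704  0.0215] [ 675. -471.] [49. 56.] 0.2
top [253. 157.] 672 0.082 [0.6367 0.026  0.0771] [637.  26.] [35. 34.] 66.8
top [289. 160.] 674 0.082 [ 0.631  -0.0452  0.0771] [630. -45.] [33. 37.] 21.3
top [417. 1
[... 803 characters left out ...]
6 [0.4244 0.1086 0.0221] [424. 108.] [53. 52.] 13.6
scene [112. 211.] 506 0.075 [ 0.4337 -0.3612  0.0703] [ 433. -362.] [37. 37.] 48.6
scene [403. 229.] 363 0.057 [0.6214 0.254  0.0531] [620. 255.] [34. 34.] 64.0
scene [304. 254.] 769 0.081 [0.6396 0.0245 0.0774] [638.  25.] [34. 37.] 13.6
scene [ 69. 257.] 598 0.029 [ 0.522  -0.4521  0.0254] [ 528. -450.] [78. 78.] 26.4
scene [269. 258.] 776 0.081 [ 0.6342 -0.0466  0.0772] [633. -46.] [37. 36.] 55.7
scene [180. 275.] 715 0.063 [ 0.6289 -0.2276  0.0593] [ 628. -225.] [45. 48.] 4.0
scene [139. 286.] 788 0.063 [ 0.636  -0.3051  0.0593] [ 635. -303.] [46. 48.] 2.6
scene [ 53. 327.] 771 0.025 [ 0.6743 -0.4677  0.0215] [ 671. -465.] [58. 69.] 0.7
```

View pics/top3.png

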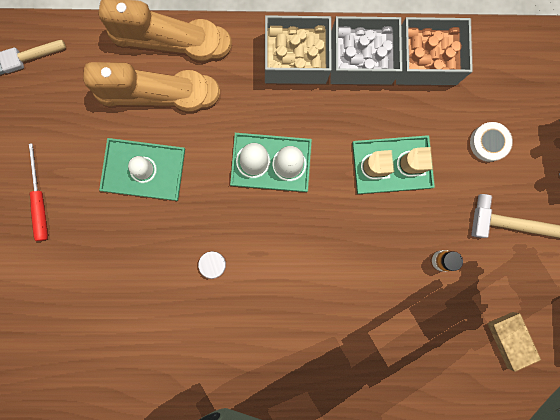

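The top view shows all five pieces standing in their outlines: the small form at (141,168), the large forms at (254,159) and (290,161), and the heels at (379,163) and (417,160). Each is within about 3 mm of its outline centre. The tin (211,265) and jar (447,260) have not moved, and the arm is clear.

```bash
python3 -c "
from rig import job; print(job.finish_job())"
```

```text
the job is handed in; nothing more can be done
None
```

I stood all five pieces upright in their matching outlines, each measured within about 3 mm of centre, left the glue jar and tack tin where they were, and handed the job in at about 45 s; no verdict came back.

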